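# Click the melter's heat wheel up one step and start it

## Task

The chocolate melter is waiting on its lowest heat, the one-dash setting: with a fingertip, roll the wide knurled wheel on the black control ledge away from the robot until it clicks into the next position (two dashes at the index), no further, and only then press the round start button fully in and let it spring back. Do not turn the narrow wheel, and do not move, lift or pick up the lid or anything else standing about.

Things in the scene. Friction and masses are not known exactly. Their poses are not given: they have to be found in the camera images.
- melter: Chocolate melter, fixed. Black control ledge (130 mm deep, 280 wide, top 66 mm above the table) with a steel tank behind it (220 deep, 280 wide, top 94 mm up, front face at its x = 65 mm). Origin on the table under the ledge's middle; x from ledge to tank (away from the robot, yaw within 0.33 rad), y left, z up. At x = 0: wide wheel y = +62 mm, narrow wheel -18, button -92.
- heat_crown (a point): Crown (top point) of the WIDE wheel: black, knurled, 80 mm diameter, 24 mm wide, axle along the melter's y, top 20 mm showing above the ledge. Point fixed to the melter, mid-width, 86 mm above the table, with the melter's axes. Grey cheek discs beside it are 3 mm lower than the rim and carry white index bars. Sets of 1, 2, 3 white dashes on the rim mark the settings.
- heat_wheel (a joint): Turn of the wide wheel, rad; grows as its crown goes along the melter's +x. Sprung detents at 0 (one dash), 0.5 (two), 1.0 (three); starts at 0. One click = 20 mm of rim travel; let go between 0.25 and 0.75 it falls into 0.5. Needs about 1.5 N along the rim: press the crown down with 5 to 15 N and drag; the axle does not give downwards.
- fan_crown (a point): Crown of the NARROW wheel (52 mm diameter, 10 mm wide), 78 mm above the table, fixed to the melter: to be left alone.
- fan_mark (a point): A point on the narrow wheel's rim, carried round by it (for checking that it is left alone).
- start_top (a point): Centre of the top face of the round black start button (26 mm diameter, in a grey collar of 42 mm diameter and 12 mm height), 88 mm above the table (22 mm above the ledge) when out; it is pressed straight down. Moves with the button.
- start (a joint): Travel of the start button, m: 0 out, 0.006 fully in; sprung, 1.5 N to begin, 5 N fully in; it comes back when let go.
- lid: steel tank lid, 205 x 262 x 6 mm plate with a black bow handle rising to 37 mm, lying on top of the tank (94 mm above the table). Not to be moved; origin at the centre of its underside.
- nib_jar: amber glass jar of nibs, 72 mm diameter, 105 mm high, standing beside the ledge. Not to be moved; origin at the centre of its underside.
- cup: open steel cup, 72 mm diameter at the rim, 85 mm high, standing beside the ledge. Not to be moved; origin at the centre of its underside.
- spatula: wooden-handled spatula lying on the table on the robot's side of the ledge. Not to be moved; origin at the centre of its underside.
- mould: clear moulding tray with six brown chocolate bars, 170 x 120 x 20 mm, lying on the table. Not to be moved; origin at the centre of its underside.
- bowl: steel mixing bowl, 150 mm diameter, 70 mm high. Not to be moved; origin at the centre of its underside.
- cocoa_tin: cocoa tin, 80 mm diameter, 120 mm high. Not to be moved; origin at the centre of its underside.

How it is judged:
On the way, in this order (a step that is already met when the one before it is completed fails the run):
1. the wide wheel rests in its second detent (two dashes at the index) (value of joint heat_wheel between 0.4 and 0.6 rad and value of joint start below 0.002 m), for 0.3 s.
2. the start button is pressed fully in, with the wheel still there (value of joint start above 0.0048 m and value of joint heat_wheel between 0.4 and 0.6 rad), for 0.05 s.
At the end, for the whole second after the job is handed in: The wide wheel rests in its second detent (0.4 to 0.6 rad), the start button has been pressed in at least 4.8 mm after that and is out again (less than 1.5 mm in), the narrow wheel's rim has moved less than 4 mm, and no bystander lies more than 15 mm from where it began (value of joint heat_wheel between 0.4 and 0.6 rad and value of joint start below 0.0015 m and distance of fan_mark from where it was at the start of the episode below 0.004 m and distance of each of lid, nib_jar, cup, spatula, mould, bowl, cocoa_tin from where it was at the start of the episode below 0.015 m); the robot touches nothing.
It fails at once if the start button is pressed while the wide wheel is not in its second detent (value of joint start above 0.004 m and not (value of joint heat_wheel between 0.3 and 0.7 rad)).
It fails at once if the wide wheel is turned past the second detent into the third (value of joint heat_wheel above 0.85 rad).
It fails at once if the narrow wheel is turned (distance of fan_mark from where it was at the start of the episode above 0.004 m).
It fails at once if the lid or another bystander is moved or lifted (distance of any of lid, nib_jar, cup, spatula, mould, bowl, cocoa_tin from where it was at the start of the episode above 0.015 m).
It also fails if it takes over 38 s, if anything falls off the work surface, if the arm or the gripper's body presses on something with over 40 N, if the wrist force passes 120 N, or if a joint passes its speed limit or range.

## Robot

A 6-joint arm with a two-finger parallel gripper is mounted at the origin on the work surface. World frame = base frame: x ahead of the robot, y to its left, z up, the work surface at z = 0. Lengths are in m, angles in rad, forces in N, time in s.
With the tool pointing down it reaches from about 0.325 to 0.875 m from the base axis. Payload 4.4 kg.
Tool frame: the origin (TCP) lies midway between the tips of the shut fingers; the grasp point (between the pads) lies behind it (ctrl.tcp_to_grasp is the z of the grasp point in the tool frame, in m); z points along the fingers, y is the line along which they close (so a half turn about z gives the same grasp; the last joint's range is limited). The gripper opens to 85 mm and grips with 20 to 120 N. Pads are 22 mm wide; open, the fingers measure 114 mm over their backs; the gripper's body (76 mm by 85 mm) begins 54 mm behind the grasp point. The pads swing forward as they close: fully open they stand 13 mm farther back than shut.
Start: joints at [1.198, 0.207, 1.542, -0, 1.393, -0.15], TCP at [0.127, 0.561, 0.231] pointing down, gripper open.
Joint ranges: [-2.73, 2.73], [-0.86, 2.22], [0.23, 2.46], [-1.11, 4.25], [0.08, 2.63], [-2.82, 2.82]. Speed limits (rad/s): [2.79, 2.79, 3.14, 3.14, 3.14, 3.14].

## Interface

Orientations are given as a rotation vector (axis times angle).
In Python, from workcell import ctrl, cams gives the robot as it stands. The module is installed in compiled form; this text tells all that it offers.
- The arm moves only by the tool servo_tool, never from a script. Its argument "deltas" is text: rows parted by semicolons, each of 4 numbers parted by spaces: the shift along the tool's x, y, z in cm, then the turn about the tool's z in rad. In form: dx dy dz roll; .... A call has 1 to 8 rows; each row is the pose to reach, as a shift and turn from the pose commanded when the call began, along the tool's axes at that moment; what a row does not reach only later rows make up. A row lasts 1/8 s, in which the tool goes at most 62.5 mm and 10.7 degrees, less where a joint would pass 70% of its speed; a pose out of reach is approached as far as the arm can. A call with a gripper value outside its range is refused whole. "hand" is the opening in per cent of the stroke, from 0 (shut) to 100 (fully open), set as the call begins (left out, the last holds). The fingers move at their own pace and stop on an object; the grip force is fixed at half the most. Time passes only in rows, so rows that repeat a pose let the fingers close. It gives the time, the measured TCP pose, the force, the opening and the grip force at its end, in the units of the state.
- ctrl.read_state(): the state, without advancing time (a new reading comes with each control period).
- cams.grab_frame(name): name is "side" or "top"; returns a dict with "color" (384x512x3 uint8, red, green, blue), "camera_matrix" (3x3 intrinsics, pixels), "eye" and "rotation" of the camera in the world. Camera axes: x right, y up, looking along -z (the intrinsics and any distortion apply to the point x, -y, -z); pixel columns grow to the right and rows downward; lengths in m; the calibration is good to about 2 mm. A picture is of the moment at which its call begins. There is no depth.
- ctrl.sign_off(): hands the job in; it is judged then, once.
The state is a dict: "time_s": time; "joint_pos": joint angles; "dq": joint speeds; "joint_torque": joint torques, N m; "position": TCP position; "orientation": TCP orientation; "force": force on the tool from outside, world axes, zero at the start; "wrist_torque": the same for the moment, N m; "width": finger opening in m; "finger_force": force on a finger pad.
Only numpy, scipy, OpenCV 4.12 (cv2) and the standard library are available. Lean on these libraries where they do the work, as an engineer would, in place of code of your own. Each camera call takes 0.05 s, during which the arm holds its last target. There are 200 camera calls.

## Working session

There is one attempt and no reset: what is moved stays moved. The work goes in short steps, Python scripts to look and compute and a tool call to move; the robot and the scene stay as the last step left them, time stands still between calls to the robot, and variables do not carry over. Pictures are saved under pics/ and viewed, at most 10 in all, crops included, and the job is handed in when it is done.

Besides the shell and the picture viewer there is one more tool, called after ">>>" as name(argument=value, ...) on one line, values as JSON. servo_tool: Moves the arm, as the interface text tells. Its arguments: {"type":"object","properties":{"deltas":{"type":"string"},"hand":{"type":"number"}},"required":["deltas"]}

```bash
mkdir -p pics; python3 - <<'E'
from workcell import ctrl,cams
import cv2,numpy as np
s=ctrl.read_state();print({k:np.round(v,3).tolist() for k,v in s.items()},ctrl.tcp_to_grasp)
for n in("top","side"):
    f=cams.grab_frame(n);cv2.imwrite(f"pics/{n}0.png",f["color"][:,:,::-1])
    np.savez(f"{n}0.npz",**f)
    print(n,f.keys(),np.round(f["camera_matrix"],1).tolist(),np.round(f["eye"],3),np.round(f["rotation"],3).tolist())
E
```

```text
{'time_s': 0.0, 'joint_pos': [1.198, 0.207, 1.543, 0.0, 1.393, -0.151], 'dq': [0.001, -0.001, 0.001, 0.001, 0.001, 0.001], 'joint_torque': [-0.0, -38.304, -29.159, -0.0, 0.01, -0.0], 'position': [0.127, 0.56, 0.23], 'orientation': [-0.349, -3.122, 0.004], 'force': [-0.564, 0.086, -0.444], 'wrist_torque': [0.011, 0.037, 0.031], 'finger_force': 0.0, 'width': 0.085} -0.0187
top dict_keys(['color', 'camera_matrix', 'eye', 'rotation']) [[391.0, 0.0, 253.8], [0.0, 391.0, 188.5], [0.0, 0.0, 1.0]] [0.498 0.013 1.276] [0.05, -0.028, -1.579]
side dict_keys(['color', 'camera_matrix', 'eye', 'rotation']) [[388.9, 0.0, 257.2], [0.0, 388.9, 194.1], [0.0, 0.0, 1.0]] [ 0.027 -0.535  0.816] [0.784, -0.314, -0.703]
```

View pics/top0.png

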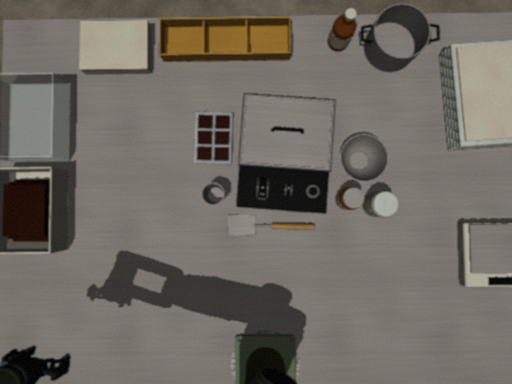

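View pics/side0.png

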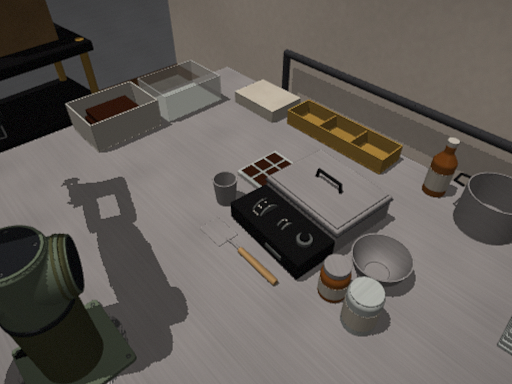

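The top view shows the ledge at about (238–327, 165–212), with the wide wheel near (263,187), the narrow one near (289,189) and the button near (313,191). The spatula lies in front and the cup is at its left. Next I'll measure the ledge.

```bash
cat > h.py <<'E'
import numpy as np,cv2
from scipy.spatial.transform import Rotation as R
def load(n): return dict(np.load(n))
def ray(f,u,v):
    K=f["camera_matrix"];p=np.array([(u-K[0,2])/K[0,0],-(v-K[1,2])/K[1,1],-1.])
    r=f["rotation"]; M=R.from_rotvec(r).as_matrix() if np.size(r)==3 else r
    return f["eye"],M@p
def onz(f,u,v,z):
    e,d=ray(f,u,v);return e+d*(z-e[2])/d[2]
def proj(f,P):
    r=f["rotation"]; M=R.from_rotvec(r).as_matrix() if np.size(r)==3 else r
    c=M.T@(np.asarray(P)-f["eye"]);K=f["camera_matrix"]
    return np.array([K[0,2]-K[0,0]*c[0]/c[2],K[1,2]+K[1,1]*c[1]/c[2]])
E
python3 - <<'E'
from h import *
f=load("top0.npz");c=f["color"]
g=c.max(2);m=np.zeros_like(g);m[155:218,230:335]=(g[155:218,230:335]<35)*255
m=cv2.morphologyEx(m,cv2.MORPH_CLOSE,np.ones((15,15)))
m=cv2.morphologyEx(m,cv2.MORPH_OPEN,np.ones((5,5)))
k=max(cv2.findContours(m,0,1)[0],key=cv2.contourArea)
P=np.array([onz(f,u,v,.066)[:2] for u,v in k[:,0]],np.float32)
print(cv2.minAreaRect(P),cv2.minAreaRect(k))
# button collar & wheel parts
for u,v,z in((263,187,.083),(289,189,.076),(313,191,.083)):print(onz(f,u,v,z))
a=cv2.resize(c[150:222,225:340],None,fx=5,fy=5,interpolation=2)
s=load("side0.npz")["color"][180:275,220:345]
b=cv2.resize(s,(575,437),interpolation=2)
o=np.vstack([a[:,:575],b])[:,:,::-1]
o=cv2.convertScaleAbs(o,alpha=1.6); o=cv2.resize(o,None,fx=.75,fy=.75); print(o.shape)
cv2.imwrite("pics/z1.png",o)
E
```

```text
((0.5579051971435547, -0.05778338015079498), (0.2719702422618866, 0.12794706225395203), 85.21550750732422) ((282.2791748046875, 188.59136962890625), (87.99010467529297, 41.32328796386719), 4.085616588592529)
[0.56216571 0.00154166 0.083     ]
[ 0.55569793 -0.07823662  0.076     ]
[ 0.54862454 -0.15067615  0.083     ]
(598, 431, 3)
```

View pics/z1.png

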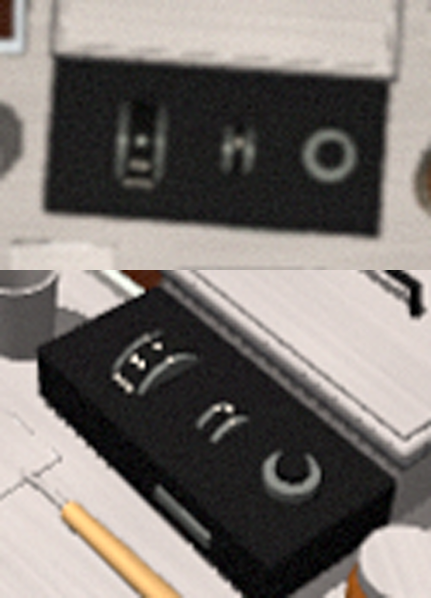

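The zoom shows one dash at the index, the wide wheel at top-image pixel (262.5,188.5) and the button at (312.7,191.3). That puts the crown at about (0.560, 0.004), the button at about (0.549, -0.150) and the yaw at about -0.085. I'm setting out with the fingers shut.

>>> servo_tool(deltas="-3 -2.5 0 -0.03; -7 -5.8 0 -0.06; -11 -9.2 0 -0.1; -15 -12.5 0 -0.138; -19 -15.9 0 -0.138; -23 -19.2 0 -0.138; -27 -22.5 0 -0.138; -31 -25.9 0 -0.138", hand=0)

```text
time_s: 1.1
position: [0.3727, 0.2382, 0.231]
orientation: [-0.133, -3.139, 0.0]
force: [1.3, 0.5, 0.2]
width: 0.0002
finger_force: 0.0
```

```bash
cat >> h.py <<'E'
def go(P):
    from workcell import ctrl
    s=ctrl.read_state();p=np.array(s["position"]);M=R.from_rotvec(s["orientation"]).as_matrix()
    print("t",s["time_s"],"pos",p.round(4),"F",np.round(s["force"],1),"w",s["width"],"yaxis",M[:,1].round(3),"z",M[:,2].round(3))
    for q in P: print(q,"-> cm",(M.T@(np.array(q)-p)*100).round(2))
E
python3 -c "
from h import *
go([(.552,.0045,.13)])"
```

```text
t 1.1 pos [0.3727 0.2382 0.231 ] F [1.3 0.5 0.2] w 0.00016333229517958832 yaxis [ 0.085  0.996 -0.   ] z [-0. -0. -1.]
(0.552, 0.0045, 0.13) -> cm [-19.85 -21.77  10.1 ]
```

>>> servo_tool(deltas="-3.5 -3.9 1 0; -7.5 -8.2 2.5 0; -11.5 -12.6 4.5 0; -15.5 -17 6.5 0; -18.5 -20.4 8.5 0; -19.85 -21.75 9.5 0; -19.85 -21.75 9.5 0")

```text
time_s: 1.98
position: [0.5509, 0.0059, 0.135]
orientation: [-0.135, -3.136, -0.001]
force: [0.5, 0.5, -0.1]
width: 0.0003
finger_force: 0.0
```

```bash
python3 - <<'E'
from h import *
from workcell import cams
go([(.552,.0045,.09)])
o=[]
for n,a,b,c,d in(("top",150,222,225,340),("side",150,260,200,330)):
    f=cams.grab_frame(n)
    o.append(cv2.resize(f["color"][a:b,c:d],(560,int(560*(b-a)/(d-c))),interpolation=2))
    np.savez(n+"1.npz",**f)
    for P in((.552,.0045,.136),(.56,.004,.086),(.549,-.15,.088)):print(n,proj(f,P).round(1))
o=cv2.resize(np.vstack(o),None,fx=.7,fy=.7);cv2.imwrite("pics/z2.png",cv2.convertScaleAbs(o[:,:,::-1],alpha=1.6))
E
```

```text
t 1.975 pos [0.5509 0.0059 0.135 ] F [ 0.5  0.5 -0.1] w 0.000295716519535669 yaxis [0.086 0.996 0.001] z [-0.003  0.001 -1.   ]
(0.552, 0.0045, 0.09) -> cm [-0.13 -0.13  4.5 ]
top [262.2 189.5]
top [262.2 187.7]
top [313.  190.8]
side [262.4 190. ]
side [264.4 202.5]
side [304.3 235.8]
```

View pics/z2.png

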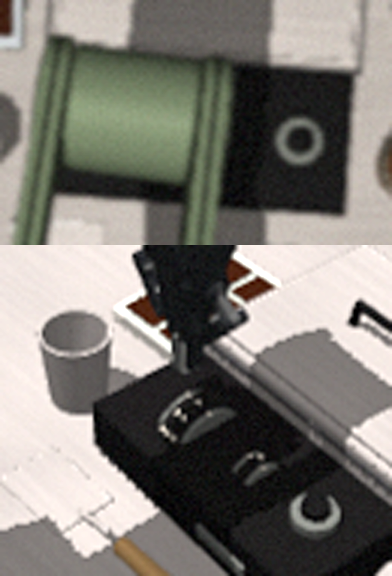

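The side view shows the tip over the front of the wide wheel, still at one dash, and clear of the narrow wheel. Projections agree within about 2 px. Descending now.

>>> servo_tool(deltas="0 0 1.5 0; 0 0 3 0; 0 0 4 0; 0 0 4.4 0; 0 0 4.6 0; 0 0 4.6 0")

```text
time_s: 2.82
position: [0.5518, 0.0061, 0.0904]
orientation: [0.133, 3.138, -0.0]
force: [0.2, -0.4, 0.1]
width: -0.0
finger_force: 0.0
```

>>> servo_tool(deltas="0 0 0.1 0; 0 0 0.2 0; 0 0 0.25 0; 0 0 0.25 0")

```text
time_s: 3.32
position: [0.5515, 0.0061, 0.0878]
orientation: [-0.133, -3.139, 0.0]
force: [0.1, -1.0, -0.3]
width: -0.0001
finger_force: 0.0
```

>>> servo_tool(deltas="0 0 0.08 0; 0 0 0.15 0; 0 0 0.15 0")

```text
time_s: 3.7
position: [0.5515, 0.0062, 0.0862]
orientation: [-0.133, -3.139, -0.0]
force: [0.0, 0.1, 0.2]
width: 0.0002
finger_force: 0.0
```

>>> servo_tool(deltas="0 0 0.05 0; 0 0 0.05 0; 0 0 0.05 0")

```text
time_s: 4.08
position: [0.5516, 0.0062, 0.0859]
orientation: [0.133, 3.139, -0.0]
force: [0.8, -0.5, 0.3]
width: -0.0
finger_force: 0.2
```

>>> servo_tool(deltas="0 0 0.05 0; 0 0 0.05 0; 0 0 0.05 0")

```text
time_s: 4.45
position: [0.552, 0.0061, 0.0857]
orientation: [0.133, 3.138, -0.0]
force: [-0.4, 0.1, 3.3]
width: -0.0002
finger_force: 1.8
```

>>> servo_tool(deltas="0 0 0.04 0; 0 0 0.04 0; 0 0 0.04 0")

```text
time_s: 4.82
position: [0.5521, 0.0061, 0.0857]
orientation: [0.133, 3.137, -0.0]
force: [0.2, -0.9, 5.2]
width: -0.0
finger_force: 2.8
```

Contact. Pressing to about 10 N, then starting the drag.

>>> servo_tool(deltas="0 0 0.1 0; 0 0 0.1 0; -0.15 0 0.1 0; -0.3 0 0.1 0; -0.45 0 0.1 0; -0.6 0 0.1 0; -0.6 0 0.1 0")

```text
time_s: 5.7
position: [0.5594, 0.0055, 0.0859]
orientation: [0.133, 3.135, -0.0]
force: [-0.6, 0.1, 8.8]
width: 0.0002
finger_force: 4.7
```

```bash
python3 -c "
from h import *
go([])"
```

```text
t 5.7 pos [0.5594 0.0055 0.0859] F [-0.6  0.1  8.8] w 0.00023985982292932184 yaxis [ 0.085  0.996 -0.   ] z [ 0.004 -0.    -1.   ]
```

>>> servo_tool(deltas="-0.15 0 0 0; -0.3 0 0 0; -0.45 0 0 0; -0.6 0 0 0; -0.75 0 0 0; -0.9 0 0 0; -0.9 0 0 0")

```text
time_s: 6.58
position: [0.5691, 0.0047, 0.086]
orientation: [0.133, 3.133, -0.0]
force: [2.0, 1.2, 7.9]
width: 0.0001
finger_force: 3.9
```

```bash
python3 - <<'E'
from h import *
from workcell import cams
go([])
o=[]
f=cams.grab_frame("side")
for g in(load("side0.npz"),f):
    o.append(cv2.resize(g["color"][180:250,225:325],(500,350),interpolation=2)) 
cv2.imwrite("pics/z3.png",cv2.convertScaleAbs(np.vstack(o)[:600,:,::-1],alpha=1.8))
E
```

```text
t 6.575 pos [0.5691 0.0047 0.086 ] F [2.  1.2 7.9] w 0.0001164338008149229 yaxis [0.085 0.996 0.   ] z [ 0.006 -0.    -1.   ]
```

View pics/z3.png

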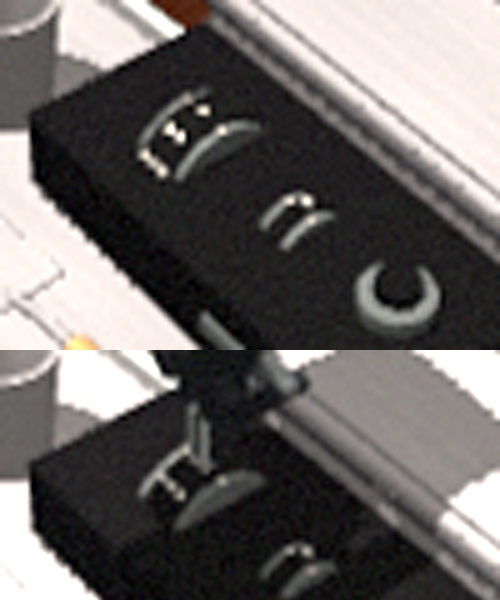

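The dashes have rolled forward and the tangential force has reversed, so the wheel is over the hump (17.5 mm of travel). Lifting off.

>>> servo_tool(deltas="0 0 -0.2 0; 0 0 -0.6 0; 0 0 -1.5 0; 0 0 -3.5 0; 0 -3 -5 0; 0 -8 -5 0; 0 -12 -5 0; 0 -14.5 -5 0")

```text
time_s: 7.62
position: [0.5539, -0.1415, 0.1343]
orientation: [0.135, 3.138, -0.001]
force: [0.1, -0.3, 0.8]
width: -0.0002
finger_force: 0.0
```

```bash
python3 - <<'E'
from h import *
from workcell import cams
go([(.549,-.150,.12)])
o=[]
for n,a,b,c,d in(("top",150,222,225,340),("side",180,255,225,325)):
    f=cams.grab_frame(n)
    print(n,proj(f,(.549,-.15,.12)).round(1))
    o.append(cv2.resize(f["color"][a:b,c:d],(440,int(440*(b-a)/(d-c))),interpolation=2))
cv2.imwrite("pics/z4.png",cv2.convertScaleAbs(np.vstack(o)[:600,:,::-1],alpha=1.8))
E
```

```text
t 7.625 pos [ 0.5539 -0.1415  0.1343] F [ 0.1 -0.3  0.8] w -0.00021220563678973206 yaxis [ 0.086  0.996 -0.   ] z [ 0. -0. -1.]
(0.549, -0.15, 0.12) -> cm [ 0.42 -0.89  1.43]
top [314.5 190.3]
side [305.4 227. ]
```

View pics/z4.png

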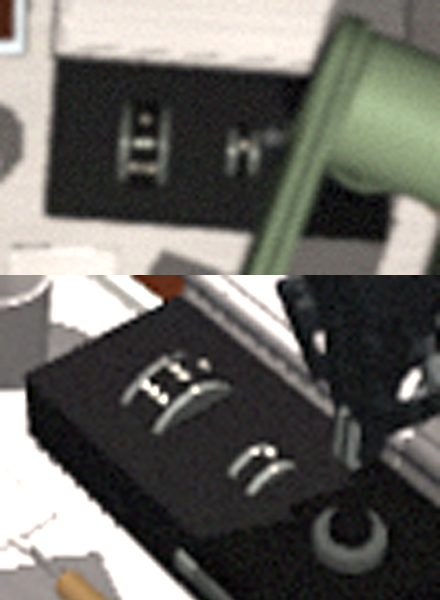

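Two dashes are now at the wheel's index in both views (top crop at (145,143)), with three dashes in front and one behind; the narrow wheel looks unchanged. Moving over the button.

>>> servo_tool(deltas="0.2 -0.4 0 0; 0.42 -0.9 0.5 0; 0.42 -0.9 2.5 0; 0.42 -0.9 3.5 0; 0.42 -0.9 4 0; 0.42 -0.9 4 0; 0.42 -0.9 4 0")

```text
time_s: 8.6
position: [0.5498, -0.1483, 0.0945]
orientation: [0.133, 3.138, -0.001]
force: [0.2, -0.5, -0.0]
width: 0.0
finger_force: 0.0
```

```bash
python3 - <<'E'
from h import *
from workcell import cams
go([(.549,-.150,.082)])
o=[]
for n,a,b,c,d in(("side",185,260,250,350),):
    f=cams.grab_frame(n)
    o.append(cv2.resize(f["color"][a:b,c:d],(600,450),interpolation=2))
cv2.imwrite("pics/z5.png",cv2.convertScaleAbs(np.vstack(o)[:,:,::-1],alpha=1.8))
E
```

```text
t 8.6 pos [ 0.5498 -0.1483  0.0945] F [ 0.2 -0.5 -0. ] w 3.3007485738681554e-05 yaxis [ 0.084  0.996 -0.   ] z [ 0.001 -0.    -1.   ]
(0.549, -0.15, 0.082) -> cm [ 0.06 -0.18  1.25]
```

View pics/z5.png

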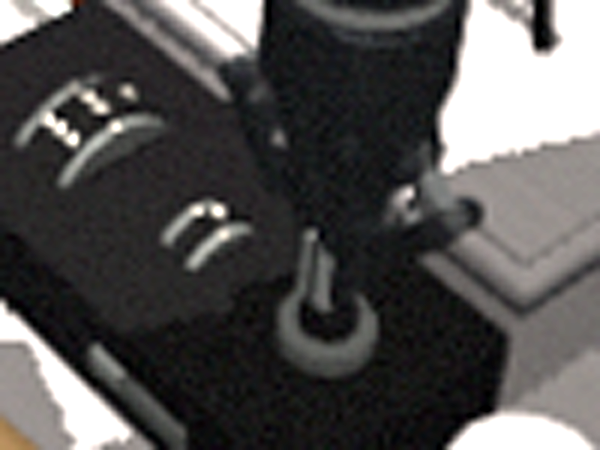

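The tip is at about (322,308), over the black button in its grey collar at (327,325). Pressing.

>>> servo_tool(deltas="0 -0.1 0.3 0; 0 -0.1 0.6 0; 0 -0.1 0.9 0; 0 -0.1 1.15 0; 0 -0.1 1.3 0; 0 -0.1 1.4 0; 0 -0.1 1.4 0; 0 -0.1 1.4 0")

```text
time_s: 9.65
position: [0.5494, -0.1494, 0.0819]
orientation: [0.133, 3.139, -0.001]
force: [-4.6, 1.9, 13.1]
width: -0.0001
finger_force: 6.5
```

>>> servo_tool(deltas="0 0 0.06 0; 0 0 0.06 0; 0 0 0.06 0")

```text
time_s: 10.02
position: [0.5494, -0.1494, 0.0819]
orientation: [0.133, 3.139, -0.001]
force: [-5.5, 1.1, 15.8]
width: 0.0001
finger_force: 7.9
```

>>> servo_tool(deltas="0 0 -0.3 0; 0 0 -0.8 0; 0 0 -1.5 0; 0 0 -3 0; 0 0 -5 0; 0 0 -8 0; 2 0 -11 0; 2 0 -11 0")

```text
time_s: 11.02
position: [0.5306, -0.1482, 0.1928]
orientation: [0.133, 3.133, -0.004]
force: [0.1, -0.3, 0.3]
width: 0.0001
finger_force: 0.0
```

```bash
python3 - <<'E'
from h import *
from workcell import cams
go([])
o=[]
for n,a,b,c,d in(("top",110,222,180,400),("side",150,300,200,400)):
    f=cams.grab_frame(n)
    o.append(cv2.resize(f["color"][a:b,c:d],(460,int(460*(b-a)/(d-c))),interpolation=2))
cv2.imwrite("pics/z6.png",cv2.convertScaleAbs(np.vstack(o)[:,:,::-1],alpha=1.6))
E
```

```text
t 11.025 pos [ 0.5306 -0.1482  0.1928] F [ 0.1 -0.3  0.3] w 0.0001456287787067665 yaxis [ 0.085  0.996 -0.002] z [ 0.006 -0.003 -1.   ]
```

View pics/z6.png

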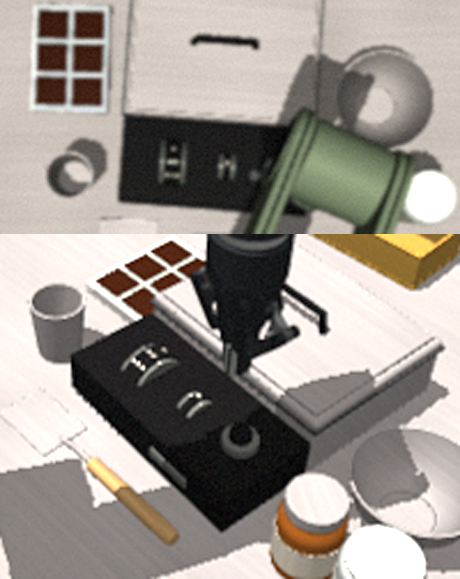

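The button bottomed out: the force rose with no further travel at z = 0.0819. It has sprung back, two dashes are still at the index, and nothing else has moved. Handing in.

```bash
python3 -c "
from workcell import ctrl
print(ctrl.sign_off())"
```

```text
the job is handed in; nothing more can be done
None
```

I rolled the wide wheel one click to two dashes, then pressed the start button fully in and let it spring back; the last pictures show nothing else moved, and the job is handed in at about 11 s (no verdict was returned).

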